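# Turn up the pastry-case lamp on the ribbed touch dimmer

## Robot

A 7-joint arm with a two-finger parallel gripper is mounted at the origin on the work surface. World frame = base frame: x ahead of the robot, y to its left, z up, the work surface at z = 0. Lengths are in mm, angles in rad, forces in N, time in s.
With the tool pointing down it reaches from about 400 to 875 mm from the base axis. Payload 4.4 kg.
Tool frame: the origin (TCP) lies between the finger pads; the fingertips stand 17 mm ahead of it and the grasp point (between the pads) lies 2 mm behind it; z points along the fingers, y is the line along which they close (so a half turn about z gives the same grasp; the last joint's range is limited). The gripper opens to 85 mm and grips with 20 to 120 N. Pads are 22 mm wide; open, the fingers measure 114 mm over their backs; the gripper's body (76 mm by 85 mm) begins 54 mm behind the grasp point. The pads swing forward as they close: fully open they stand 13 mm farther back than shut.
Start: joints at [1.054, 0.628, 0.038, 1.517, -0.027, 0.996, -0.02], TCP at [283.223, -585.066, 248.313] pointing down, gripper open.
Joint ranges: [-3.06, 3.06], [-0.37, 2.12], [-1.25, 1.32], [0.18, 2.47], [-1.1, 4.24], [0.23, 1.98], [-2.94, 2.94]. Speed limits (rad/s): [2.57, 2.57, 3.14, 3.14, 3.14, 3.14, 3.14].

## Interface

Orientations are given as [roll, pitch, yaw] about the fixed x, y, z axes, in that order (R = Rz(yaw) Ry(pitch) Rx(roll)).
In Python, from cell import sensors, get_image, ctrl gives the robot as it stands.
- The arm moves only by the tool send_rows, never from a script. Its argument "series" is a list of rows, each a list of 3 entries, a list of its own where there are three numbers: the finger opening in mm, from 0 to 85.4, then the shift along the world's x, y, z in units of 60 mm (1.0 is 60 mm), then the turn, a rotation vector about the world's x, y, z in units of 5 degrees (1.0 is 5 degrees). A call has 1 to 8 rows; each row shifts and turns the commanded pose from where the row before left it; what a row does not reach is not made up. A row lasts 1/8 s, in which the tool goes at most 62.5 mm and 10.7 degrees, less where a joint would pass 70% of its speed; a pose out of reach is approached as far as the arm can. A call is refused whole if a number of a shift passes 1 or a number of a turn 1, either way. A call with a gripper value outside its range is refused whole. The fingers move at their own pace and stop on an object; the grip force is fixed at half the most. Time passes only in rows, so rows that do not move let the fingers close. It gives the time, the measured TCP pose, the force, the opening and the grip force at its end, in the units of the state.
- sensors.read_state(): the state, without advancing time (a new reading comes with each control period).
- get_image(name): name is "scene" or "top" or "wrist"; returns a dict with "img" (384x512x3 uint8, red, green, blue), "depth" (384x512 float32, mm along the optical axis (not along the pixel's ray), 0 where there is no reading), "vfov" (degrees; the focal length in pixels is half the picture's height over the tangent of half this angle, whatever the lens; pixels are square), "cx", "cy" (the principal point, pixels), "world_to_cam" (4x4, takes a point from world to camera coordinates). Camera axes: x right, y down, z forward; pixel columns grow to the right and rows downward; lengths in mm; the calibration is good to about 2 mm. A picture is of the moment at which its call begins.
- ctrl.finish_job(): hands the job in; it is judged then, once.
The state is a dict: "clock": time; "qpos": joint angles; "qd": joint speeds; "tau": joint torques, N m; "eef_pos": TCP position; "tool_rot": TCP orientation; "force": force on the tool from outside, world axes, zero at the start; "torque": the same for the moment, N m; "width": finger opening in mm; "gripper_force": force on a finger pad.
Only numpy, scipy, OpenCV 4.12 (cv2) and the standard library are available. Lean on these libraries where they do the work, as an engineer would, in place of code of your own. Each camera call takes 0.05 s, during which the arm holds its last target. There are 200 camera calls.

## Task

Turn up the pastry-case lamp: with the fingertips, trace the arc of seven ribs on the table-top dimmer with a light touch, touching every rib in turn from the shortest to the longest. Finish with the fingertips still resting lightly on the longest rib, its plate slightly pressed down: the program ends while holding that touch. Do not shove, tip or lift the dimmer, and leave the shaker, mug and napkin box alone.

Things in the scene. Friction and masses are not known exactly. Their poses are not given: they have to be found in the camera images.
- dimmer: Table-top lamp dimmer: flat wooden box 140 mm (its x) by 260 mm (its y), 26 mm high, standing loose on rubber feet (about 1.7 kg; slides if shoved hard). On top is a black plate with an arc of seven plain metal ribs. Origin: centre of its underside, on the counter. z up, y along its length, from the short-rib end to the long-rib end; the arc bulges towards +x.
- touch_plate (a joint): How far the black touch plate (116 x 236 mm, upper face 34 mm above the counter when untouched) is pressed down, in m: 0 untouched, 0.005 bottomed. It moves straight down without tilting, on a light spring: starts to sink at about 2.2 N, takes 1.2 N more per mm, bottoms at about 8 N and is hard beyond. It springs back. The ribs move with it.
- rib1: Rib 1 of 7 on the touch plate (the shortest, one end of the arc): a rounded metal ridge, 15 mm long, about 13 mm wide, standing 1.5 mm proud of the plate. Origin: middle of its crest, 35.5 mm above the counter while untouched; its x runs along the rib (across the arc), y towards the next longer rib, z up. Neighbouring ribs are 32 mm apart, centre to centre, on an arc of 120 mm radius.
- rib2: Rib 2 of 7 on the touch plate: a rounded metal ridge, 20 mm long, about 13 mm wide, standing 1.5 mm proud of the plate. Origin: middle of its crest, 35.5 mm above the counter while untouched; its x runs along the rib (across the arc), y towards the next longer rib, z up.
- rib3: Rib 3 of 7 on the touch plate: a rounded metal ridge, 25 mm long, about 13 mm wide, standing 1.5 mm proud of the plate. Origin: middle of its crest, 35.5 mm above the counter while untouched; its x runs along the rib (across the arc), y towards the next longer rib, z up.
- rib4: Rib 4 of 7 on the touch plate: a rounded metal ridge, 30 mm long, about 13 mm wide, standing 1.5 mm proud of the plate. Origin: middle of its crest, 35.5 mm above the counter while untouched; its x runs along the rib (across the arc), y towards the next longer rib, z up.
- rib5: Rib 5 of 7 on the touch plate: a rounded metal ridge, 35 mm long, about 13 mm wide, standing 1.5 mm proud of the plate. Origin: middle of its crest, 35.5 mm above the counter while untouched; its x runs along the rib (across the arc), y towards the next longer rib, z up.
- rib6: Rib 6 of 7 on the touch plate: a rounded metal ridge, 40 mm long, about 13 mm wide, standing 1.5 mm proud of the plate. Origin: middle of its crest, 35.5 mm above the counter while untouched; its x runs along the rib (across the arc), y towards the next longer rib, z up.
- rib7: Rib 7 of 7 on the touch plate (the longest, other end of the arc): a rounded metal ridge, 45 mm long, about 13 mm wide, standing 1.5 mm proud of the plate. Origin: middle of its crest, 35.5 mm above the counter while untouched; its x runs along the rib (across the arc), y towards the next longer rib, z up.
- shaker: Salt shaker of glass with a steel cap, 42 mm across, 78 mm tall, loose; a bystander. Origin: centre of its underside.
- mug: White ceramic mug, 72 mm across, 75 mm tall, loose; a bystander. Origin: centre of its underside; its handle is at its +y.
- napkins: Dark wooden box, 90 x 90 mm, filled with paper napkins, 57 mm tall, loose; a bystander. Origin: centre of its underside.

How it is judged (in metres and radians):
On the way, in this order (a step that is already met when the one before it is completed fails the run):
1. a fingertip touches rib 1 (shortest) (contact force between the fingers and rib1 above 0.3 N), for 0.06 s.
2. a fingertip touches rib 2 (contact force between the fingers and rib2 above 0.3 N), for 0.06 s.
3. a fingertip touches rib 3 (contact force between the fingers and rib3 above 0.3 N), for 0.06 s.
4. a fingertip touches rib 4 (contact force between the fingers and rib4 above 0.3 N), for 0.06 s.
5. a fingertip touches rib 5 (contact force between the fingers and rib5 above 0.3 N), for 0.06 s.
6. a fingertip touches rib 6 (contact force between the fingers and rib6 above 0.3 N), for 0.06 s.
7. a fingertip touches rib 7 (longest) (contact force between the fingers and rib7 above 0.3 N), for 0.06 s.
At the end, for the whole second after the job is handed in: The fingertips rest on the longest rib with 0.5 to 18 N and the touch plate is pressed down by at least 0.3 mm; the dimmer is still, flat on the counter and within 30 mm of its first place; shaker, mug and napkin box stand upright within 20 mm of theirs (contact force between the fingers and rib7 between 0.5 and 18 N and value of joint touch_plate above 0.0003 m and linear speed of dimmer below 0.01 m/s and distance of dimmer from where it was at the start of the episode below 0.03 m and angle between dimmer's own z axis and vertical below 0.06 rad and distance of each of shaker, mug, napkins from where it was at the start of the episode below 0.02 m and angle between each of shaker, mug, napkins's own z axis and vertical below 0.2 rad); the arm keeps its last pose, push and grip.
It fails at once if the dimmer is pressed harder than 20 N (contact force between any of the fingers, the arm and dimmer above 20 N).
It fails at once if the dimmer is shoved more than 30 mm, lifted or tipped (distance of dimmer from where it was at the start of the episode above 0.03 m or height (world z) of dimmer above 0.006 m or angle between dimmer's own z axis and vertical above 0.1 rad).
It fails at once if the shaker, mug or napkin box is shoved more than 20 mm, lifted or tipped (distance of any of shaker, mug, napkins from where it was at the start of the episode above 0.02 m or height (world z) of any of shaker, mug, napkins above 0.01 m or angle between any of shaker, mug, napkins's own z axis and vertical above 0.2 rad).
It also fails if it takes over 38 s, if anything falls off the work surface, if the arm or the gripper's body presses on something with over 40 N, if the wrist force passes 120 N, or if a joint passes its speed limit or range.

## Working session

There is one attempt and no reset: what is moved stays moved. The work goes in short steps, Python scripts to look and compute and a tool call to move; the robot and the scene stay as the last step left them, time stands still between calls to the robot, and variables do not carry over. Pictures are saved under pics/ and viewed, at most 10 in all, crops included, and the job is handed in when it is done.

Besides the shell and the picture viewer there is one more tool, called after "Request:" as a command line: name --argument value ..., lists and objects as JSON in quotes. send_rows: Moves the arm, as the interface text tells. Its arguments: {"type":"object","properties":{"series":{"type":"array"}},"required":["series"]}

```bash
mkdir -p pics; cat > h.py <<'E'
import numpy as np, cv2
from cell import sensors, get_image, ctrl
def cloud(d):
    h,w=d["depth"].shape; f=h/2/np.tan(np.radians(d["vfov"])/2)
    u,v=np.meshgrid(np.arange(w),np.arange(h)); z=d["depth"].astype(float)
    P=np.stack([(u-d["cx"])/f*z,(v-d["cy"])/f*z,z,np.ones_like(z)],-1)
    W=P@np.linalg.inv(d["world_to_cam"]).T
    W=W[...,:3]; W[z==0]=np.nan; return W
def save(n,img): cv2.imwrite("pics/"+n,cv2.cvtColor(img,cv2.COLOR_RGB2BGR))
E
python3 - <<'E'
from h import *
import pickle
D={n:get_image(n) for n in("scene","top","wrist")}
pickle.dump(D,open("d0.pkl","wb"))
save("top0.png",cv2.resize(D["top"]["img"],(768,576)))
save("sw0.png",cv2.resize(np.hstack([D["scene"]["img"],D["wrist"]["img"]]),(800,300)))
for n,d in D.items(): print(n,d["vfov"],d["cx"],d["cy"],np.linalg.inv(d["world_to_cam"])[:3].round(2).tolist(),(d["depth"]==0).mean())
print(sensors.read_state())
E
```

```text
scene 50.10532984389117 258.77794968555645 186.62425788584872 [[0.38, 0.53, -0.76, 1181.17], [0.93, -0.21, 0.32, -204.69], [0.01, -0.82, -0.57, 521.06]] 0.004048665364583333
top 55.2062843676784 253.75772977298388 189.92074473141568 [[0.01, -0.98, 0.19, 412.61], [-1.0, -0.0, 0.03, 47.08], [-0.03, -0.19, -0.98, 701.15]] 0.003997802734375
wrist 70.47180623334987 253.28051750684332 193.17287203207334 [[0.44, -0.85, -0.28, 356.07], [-0.9, -0.41, -0.14, -549.75], [-0.0, 0.32, -0.95, 373.32]] 0.004018147786458333
{'clock': 0.15, 'qpos': array([ 1.05419569,  0.62913962,  0.03845958,  1.51808899, -0.02705373,
        0.99630227, -0.019968  ]), 'qd': array([ 0.00028629, -0.0028955 ,  0.00023838, -0.00337126, -0.00080434,
       -0.0001113 ,  0.00116223]), 'tau': array([ 1.83798575e-04, -5.63804483e+01,  1.22749306e+00, -1.93650913e+01,
        1.10841930e-02,  7.38926057e-03,  3.31710552e-06]), 'eef_pos': array([ 283.0491516 , -584.66262114,  247.61242518]), 'tool_rot': array([-3.14017169e+00, -3.27738546e-05,  4.50795456e-01]), 'force': array([-0.22244622, -0.13787097, -0.8433931 ]), 'torque': array([ 0.04689168, -0.02651958,  0.00206903]), 'gripper_force': 0.0, 'width': 85.47425080751295}
```

View pics/top0.png

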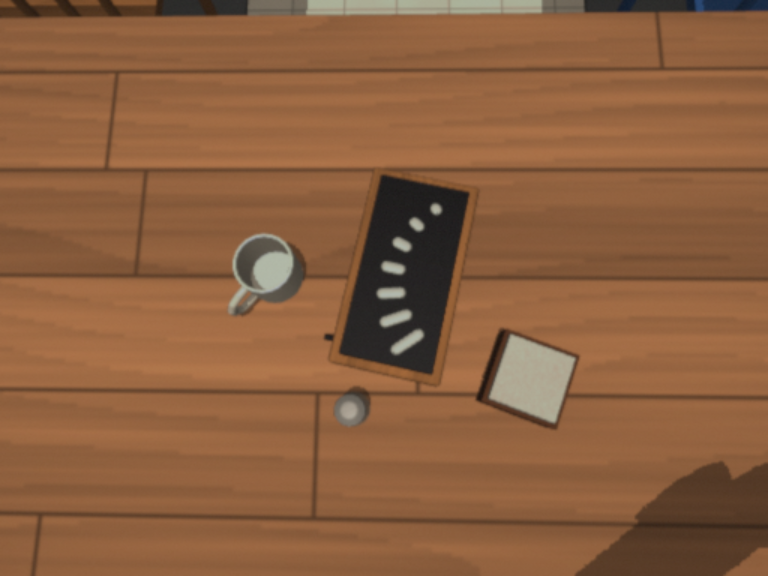

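View pics/sw0.png

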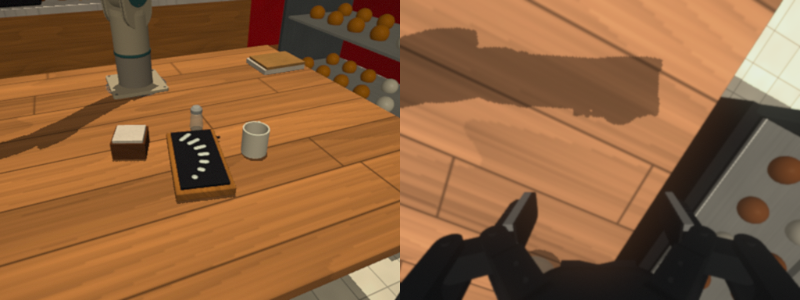

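The top view shows the dimmer centred near (404,277). Its ribs run from the shortest at (436,209), far from the robot, to the longest at (407,342), near it. The mug is at (267,268), the shaker at (350,408) and the napkins at (530,378). Next I'll measure the ribs in both views.

```bash
python3 - <<'E'
from h import *
import pickle
from scipy.optimize import least_squares
D=pickle.load(open("d0.pkl","rb"))
def blobs(n):
    d=D[n];W=cloud(d);im=d["img"].astype(int)
    m=((im.min(2)>120)&(im.max(2)-im.min(2)<45)&(W[...,2]<50)&(W[...,2]>20)).astype(np.uint8)
    k,l,s,c=cv2.connectedComponentsWithStats(m)
    out=[]
    for i in range(1,k):
        if s[i,4]<8: continue
        w=np.nanmean(W[l==i],0)
        out.append((c[i],w,s[i,4]))
    return out
B={}
for n in("top","scene"):
    b=[x for x in blobs(n) if 350<x[1][0]<800 and abs(x[1][1])<250]
    b.sort(key=lambda x:-x[1][0]); B[n]=b
    print(n)
    for x in b: print(x[0].round(1),x[1].round(1),x[2])
def proj(d,p):
    q=d["world_to_cam"]@np.r_[p,1];f=192/np.tan(np.radians(d["vfov"])/2)
    return np.array([q[0]/q[2]*f+d["cx"],q[1]/q[2]*f+d["cy"]])
if len(B["top"])==len(B["scene"])==7:
    T=[]
    for a,b in zip(B["top"],B["scene"]):
        r=least_squares(lambda p:np.r_[proj(D["top"],p)-a[0],proj(D["scene"],p)-b[0]],a[1]);T.append(r.x)
        print("tri",r.x.round(1),r.cost.round(2))
    X=np.array(T)
else: X=np.array([b[1] for b in B["top"]])
# model fit: ribs on 120mm arc, 32 mm spacing (chord)
def model(p):
    a=2*np.arcsin(16/120);t=(np.arange(7)-3)*a
    l=np.c_[120*np.cos(t)-120,120*np.sin(t)]
    c,s=np.cos(p[2]),np.sin(p[2]);return p[:2]+l@np.array([[c,s],[-s,c]])
for Y in (X,np.array([b[1] for b in B["top"]]),np.array([b[1] for b in B["scene"]])):
  if len(Y)==7:
    r=min((least_squares(lambda p:(model(p)-Y[:,:2]).ravel(),[*Y[3,:2],t0]) for t0 in(0,1.5,3,-1.5)),key=lambda r:r.cost)
    print("fit",r.x.round(3),"rms",np.sqrt(r.cost*2/7).round(2));print(model(r.x).round(1).tolist())
W=cloud(D["top"])
for nm,(u,v) in dict(mug=(267,268),shaker=(350,408),nap=(530,378),knob=(328,337)).items():
    print(nm,W[int(v/1.5),int(u/1.5)].round(0))
E
```

```text
top
[290.3 139. ] [642.1  -1.8  35.3] 28
[277.4 149.3] [621.6  22.6  35.5] 46
[267.4 162.6] [595.6  41.4  35.4] 62
[261.6 178.2] [565.6  52.1  35.7] 79
[260.2 195.1] [533.7  54.5  35.6] 100
[263.4 211.8] [502.7  48.5  35.5] 121
[271.1 227.6] [474.   34.3  35.6] 142
scene
[248.9 226. ] [ 6.452e+02 -5.000e-01  3.530e+01] 28
[257.  216.5] [625.4  23.4  35.6] 32
[260.8 206.4] [599.1  42.1  35.4] 40
[260.3 196.6] [569.   53.3  35.4] 48
[255.3 187.9] [537.   55.3  35.3] 47
[247.  180.7] [505.9  49.   35.5] 54
[236.4 175.1] [477.2  35.4  35.4] 55
tri [643.1  -0.8  33.6] 0.33
tri [622.6  23.5  33.4] 0.28
tri [596.5  42.2  33.3] 0.23
tri [566.5  53.1  33.6] 0.34
tri [534.4  55.3  33.5] 0.21
tri [503.2  49.1  33.6] 0.14
tri [474.4  35.1  33.7] 0.25
fit [566.377  52.871   1.361] rms 0.17
[[643.1, -0.9], [622.7, 23.7], [596.5, 42.1], [566.4, 52.9], [534.5, 55.3], [503.1, 49.2], [474.4, 35.1]]
fit [565.662  52.046   1.359] rms 0.29
[[642.3, -1.9], [621.9, 22.8], [595.8, 41.2], [565.7, 52.0], [533.8, 54.5], [502.3, 48.5], [473.6, 34.4]]
fit [569.005  52.962   1.36 ] rms 0.37
[[645.7, -0.9], [625.3, 23.8], [599.1, 42.1], [569.0, 53.0], [537.1, 55.4], [505.7, 49.4], [477.0, 35.3]]
mug [572. 216.   5.]
shaker [396.  98.  80.]
nap [ 431. -105.   59.]
knob [481. 133.  20.]
```

Both views agree: rib crests near z 34–35.5, ribs on the 120 mm arc with 0.2 mm rms, dimmer yaw 1.36. Targets are rib 1 at about (643,-1) with yaw 2.13 and rib 7 at about (474.5,35) with yaw 3.73. I'll approach with the fingers shut.

Request:
send_rows --series '[[0,[0.3,0.49,-0.08],[0,0,1]],[0,[0.3,0.49,-0.08],[0,0,1]],[0,[0.3,0.49,-0.08],[0,0,1]],[0,[0.3,0.49,-0.08],[0,0,1]],[0,[0.3,0.49,-0.08],[0,0,1]],[0,[0.3,0.49,-0.08],[0,0,1]],[0,[0.3,0.49,-0.08],[0,0,1]],[0,[0.3,0.49,-0.08],[0,0,1]]]'

```text
clock: 1.15
eef_pos: [427.6, -348.9, 209.6]
tool_rot: [-3.141, -0.0, 1.152]
force: [0.2, -0.1, 0.1]
width: 0.1
gripper_force: 0.0
```

Request:
send_rows --series '[[0,[0.3,0.49,-0.08],[0,0,1]],[0,[0.3,0.49,-0.08],[0,0,1]],[0,[0.3,0.49,-0.08],[0,0,1]],[0,[0.3,0.49,-0.08],[0,0,1]],[0,[0.3,0.49,-0.08],[0,0,1]],[0,[0.3,0.49,-0.08],[0,0,1]],[0,[0.3,0.49,-0.08],[0,0,1]],[0,[0.3,0.49,-0.08],[0,0,1]]]'

```text
clock: 2.15
eef_pos: [571.6, -113.8, 171.1]
tool_rot: [-3.141, -0.0, 1.85]
force: [0.4, -0.4, 0.4]
width: 0.2
gripper_force: 0.0
```

Request:
send_rows --series '[[0,[0.3,0.49,-0.08],[0,0,1]],[0,[0.3,0.49,-0.08],[0,0,1]],[0,[0.3,0.49,-0.08],[0,0,1]],[0,[0.3,0.4,-0.08],[0,0,0.3]],[0,[0,0,0],[0,0,0]],[0,[0,0,0],[0,0,0]]]'

```text
clock: 2.9
eef_pos: [642.6, -3.5, 151.9]
tool_rot: [-3.14, 0.0, 2.134]
force: [-0.0, -0.7, -0.1]
width: 0.1
gripper_force: 0.0
```

```bash
python3 - <<'E'
from h import *
d=get_image("wrist");save("w1.png",d["img"]);s=sensors.read_state();print({k:s[k] for k in("clock","eef_pos","tool_rot","force","width")},np.degrees(0))
W=cloud(d);im=d["img"].astype(int)
m=((im.min(2)>120)&(im.max(2)-im.min(2)<45)&(W[...,2]<45)&(W[...,2]>25)).astype(np.uint8)
k,l,st,c=cv2.connectedComponentsWithStats(m)
for i in range(1,k):
    if st[i,4]>30: print(c[i].round(0),np.nanmean(W[l==i],0).round(1),st[i,4])
E
```

```text
{'clock': 2.95, 'eef_pos': array([642.56161511,  -4.04686514, 152.06907666]), 'tool_rot': array([-3.13993712e+00,  5.15263262e-04,  2.13348647e+00]), 'force': array([ 0.06559129,  0.62075034, -0.47669414]), 'width': -0.02161338443637011} 0.0
[102.  49.] [475.1  34.3  35. ] 992
[142.  54.] [503.8  48.1  35. ] 859
[180.  70.] [535.   54.1  35.1] 713
[213.  95.] [566.9  51.5  35.1] 555
[236. 126.] [596.7  40.5  35.1] 409
[251. 159.] [622.7  22.3  35.1] 289
[255. 191.] [642.4  -1.6  35.2] 142
```

View pics/w1.png

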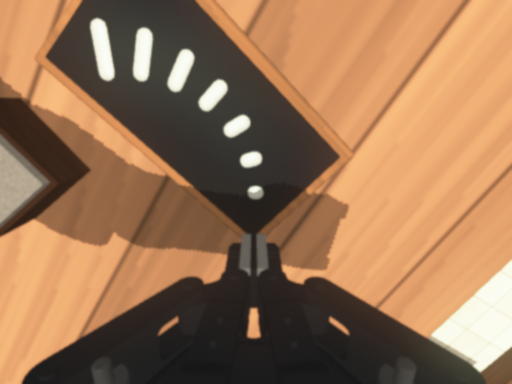

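The wrist view shows the ribs at the same places (rib 1 at pixel (255,191)), with the fingers shut above the dimmer's short-rib end. Now I'll go down.

Request:
send_rows --series '[[0,[0,0.015,-0.5],[0,0,0]],[0,[0,0,-0.5],[0,0,0]],[0,[0,0,-0.4],[0,0,0]],[0,[0,0,-0.15],[0,0,0]],[0,[0,0,0],[0,0,0]],[0,[0,0,0],[0,0,0]]]'

```text
clock: 3.7
eef_pos: [644.0, -1.8, 60.5]
tool_rot: [3.14, 0.001, 2.135]
force: [-0.2, -0.2, 0.9]
width: 0.1
gripper_force: 0.0
```

Request:
send_rows --series '[[0,[0,0,-0.03],[0,0,0]],[0,[0,0,-0.03],[0,0,0]],[0,[0,0,0],[0,0,0]],[0,[0,0,0],[0,0,0]]]'

```text
clock: 4.2
eef_pos: [643.2, -1.5, 55.7]
tool_rot: [3.142, -0.0, 2.135]
force: [-0.0, 0.8, 0.2]
width: 0.2
gripper_force: 0.0
```

Request:
send_rows --series '[[0,[0,0,-0.025],[0,0,0]],[0,[0,0,-0.025],[0,0,0]],[0,[0,0,0],[0,0,0]],[0,[0,0,0],[0,0,0]]]'

```text
clock: 4.7
eef_pos: [643.2, -1.6, 52.7]
tool_rot: [3.142, -0.0, 2.135]
force: [0.4, 0.4, 0.7]
width: 0.2
gripper_force: 0.0
```

Request:
send_rows --series '[[0,[0,0,-0.02],[0,0,0]],[0,[0,0,0],[0,0,0]],[0,[0,0,0],[0,0,0]]]'

```text
clock: 5.08
eef_pos: [643.2, -1.5, 51.7]
tool_rot: [3.142, 0.0, 2.135]
force: [-0.1, -0.8, 1.6]
width: 0.0
gripper_force: 1.3
```

Request:
send_rows --series '[[0,[0,0,-0.015],[0,0,0]],[0,[0,0,0],[0,0,0]],[0,[0,0,0],[0,0,0]]]'

```text
clock: 5.45
eef_pos: [643.3, -1.6, 50.7]
tool_rot: [3.142, 0.0, 2.135]
force: [-0.3, -0.5, 4.1]
width: -0.1
gripper_force: 1.8
```

Request:
send_rows --series '[[0,[0,0,-0.015],[0,0,0]],[0,[0,0,0],[0,0,0]],[0,[0,0,0],[0,0,0]]]'

```text
clock: 5.82
eef_pos: [643.3, -1.5, 49.8]
tool_rot: [3.141, 0.0, 2.135]
force: [-1.5, 1.3, 4.6]
width: -0.0
gripper_force: 2.3
```

Request:
send_rows --series '[[0,[-0.085,0.102,0],[0,0,0.77]],[0,[-0.085,0.102,0],[0,0,0.77]],[0,[-0.085,0.102,0],[0,0,0.77]],[0,[-0.085,0.102,0],[0,0,0.77]],[0,[0,0,0],[0,0,0]],[0,[0,0,0],[0,0,0]]]'

```text
clock: 6.58
eef_pos: [622.0, 24.3, 49.6]
tool_rot: [3.141, -0.002, 2.404]
force: [-0.2, 1.5, 4.7]
width: -0.4
gripper_force: 2.5
```

Request:
send_rows --series '[[0,[-0.108,0.077,0],[0,0,0.77]],[0,[-0.108,0.077,0],[0,0,0.77]],[0,[-0.108,0.077,0],[0,0,0.77]],[0,[-0.108,0.077,0],[0,0,0.77]],[0,[0,0,0],[0,0,0]],[0,[0,0,0],[0,0,0]],[0,[0,0,0],[0,0,0]]]'

```text
clock: 7.45
eef_pos: [595.6, 42.3, 49.4]
tool_rot: [-3.141, -0.003, 2.673]
force: [-1.5, 0.5, 5.3]
width: 0.1
gripper_force: 2.6
```

```bash
cat > ribs.py <<'E'
from h import *
for n in("top","scene"):
    d=get_image(n);W=cloud(d);im=d["img"].astype(int)
    m=((im.min(2)>120)&(im.max(2)-im.min(2)<45)&(W[...,2]<50)&(W[...,2]>20)).astype(np.uint8)
    k,l,st,c=cv2.connectedComponentsWithStats(m)
    for i in range(1,k):
        w=np.nanmean(W[l==i],0)
        if st[i,4]>8 and 350<w[0]<800 and abs(w[1])<250: print(n,c[i].round(1),w.round(1),st[i,4])
s=sensors.read_state();print(s["eef_pos"],s["tool_rot"],s["force"],s["clock"])
E
python3 ribs.py
```

```text
top [261.7 178.5] [565.7  51.9  32.3] 90
top [260.4 195.1] [534.2  54.1  32.2] 114
top [166.8 200.1] [525.7 231.   21.6] 11
top [263.2 212.1] [502.6  48.8  32.4] 134
top [270.8 227.8] [473.9  34.9  32.2] 158
scene [324.5 170.6] [535.1 219.3  38.3] 12
scene [232.  179.5] [485.7  22.3  32.3] 16
[595.60627184  42.30275682  49.40561547] [-3.14119038e+00 -2.57955821e-03  2.67286167e+00] [-0.70118017  0.71264     4.6778928 ] 7.55
```

The dimmer hasn't moved and the plate is pressed about 3 mm. I'll continue along the arc.

Request:
send_rows --series '[[0,[-0.125,0.045,0],[0,0,0.77]],[0,[-0.125,0.045,0.005],[0,0,0.77]],[0,[-0.125,0.045,0.005],[0,0,0.77]],[0,[-0.125,0.045,0],[0,0,0.77]],[0,[0,0,0],[0,0,0]],[0,[0,0,0],[0,0,0]]]'

```text
clock: 8.3
eef_pos: [565.3, 52.7, 50.0]
tool_rot: [-3.141, -0.003, 2.941]
force: [-2.3, 1.4, 5.1]
width: 0.1
gripper_force: 2.3
```

Request:
send_rows --series '[[0,[-0.133,0.01,0],[0,0,0.77]],[0,[-0.133,0.01,0],[0,0,0.77]],[0,[-0.133,0.01,0],[0,0,0.77]],[0,[-0.133,0.01,0],[0,0,0.77]],[0,[0,0,0],[0,0,0]],[0,[0,0,0],[0,0,0]]]'

```text
clock: 9.05
eef_pos: [533.5, 54.6, 50.0]
tool_rot: [-3.141, -0.003, -3.073]
force: [-1.6, 1.1, 4.4]
width: 0.0
gripper_force: 2.3
```

Request:
send_rows --series '[[0,[-0.131,-0.025,0],[0,0,0.77]],[0,[-0.131,-0.025,0],[0,0,0.77]],[0,[-0.131,-0.025,0],[0,0,0.77]],[0,[-0.131,-0.025,0],[0,0,0.77]],[0,[0,0,0],[0,0,0]],[0,[0,0,0],[0,0,0]]]'

```text
clock: 9.8
eef_pos: [503.2, 48.6, 50.2]
tool_rot: [3.142, -0.001, -2.806]
force: [-0.2, 0.6, 3.7]
width: 0.0
gripper_force: 2.2
```

Request:
send_rows --series '[[0,[-0.12,-0.058,0],[0,0,0.77]],[0,[-0.12,-0.058,0],[0,0,0.77]],[0,[-0.12,-0.058,0],[0,0,0.77]],[0,[-0.12,-0.058,0],[0,0,0.77]],[0,[0,0,0],[0,0,0]],[0,[0,0,0],[0,0,0]],[0,[0,0,0],[0,0,0]],[0,[0,0,0],[0,0,0]]]'

```text
clock: 10.8
eef_pos: [474.6, 34.6, 50.2]
tool_rot: [-3.142, -0.001, -2.536]
force: [0.2, 0.3, 5.1]
width: 0.3
gripper_force: 2.1
```

```bash
python3 ribs.py; python3 - <<'E'
from h import *
a=get_image("top")["img"];b=get_image("scene")["img"]
save("end.png",cv2.resize(np.hstack([a[80:300,100:420],b[80:300,100:420]]),(800,275)))
E
```

```text
scene [322. 170.] [533.6 213.7  40.2] 13
scene [260.6 187.6] [537.   67.2  33. ] 14
scene [261.9 197.5] [569.9  56.5  33.1] 35
scene [260.9 207.4] [599.   42.2  32.8] 43
scene [257.1 217.3] [625.   23.7  33.3] 37
scene [249. 227.] [ 6.452e+02 -3.000e-01  3.300e+01] 29
[474.64156092  34.59418256  50.25686173] [-3.14153437e+00 -4.22354801e-04 -2.53571087e+00] [-0.32025775 -0.51297941  4.44528776] 10.9
```

View pics/end.png

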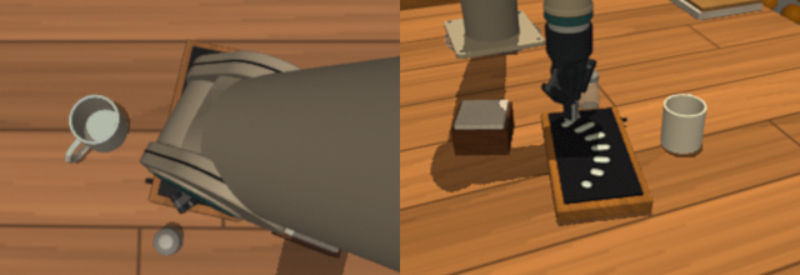

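The fingertips rest on rib 7 (right half, about (570,122)). The plate is down about 2.3 mm at roughly 4.5 N, and the dimmer and bystanders are in place. I'm handing it in.

```bash
python3 -c "
from cell import ctrl
print(ctrl.finish_job())"
```

```text
the job is handed in; nothing more can be done
None
```

I traced ribs 1 to 7 in order and handed the job in with the fingertips still on the longest rib, at about 4.5 N with the plate down about 2.3 mm; the hand-in gave no verdict, but the last pictures show the dimmer, shaker, mug and napkin box in place.

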